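Set a tilting jig to its slope and clamp the work in it

TASK

Get the tilting jig ready for planing a 15-degree bevel: set the dark brown 45 mm high block on the base as a spacer, lying as it lies now, midway along the dark stop strip with its long side against it, then fold the hinged bed down until it rests on that block. Lay the long pale offcut flat on the bed along the middle of the ledge, and swing the red cam lever round until the offcut is held tight against the ledge. Leave everything else on the bench where it is.

Things in the scene. Friction and masses are not known exactly. Their poses are not given: they have to be found in the camera images.
- jig: Tilting jig's plywood base, fixed: 230 mm in x, y from -125 to +155 mm, 18 mm thick. Origin on the bench; x along the hinge, y to the hinge side (away from the robot). Hinge axis at y = 100, z = 28 mm. Dark stop strip on the base, away from the hinge: 180 x 15 x 10 mm high, its face towards the hinge at y = -80.6 mm. Two black knobs 24 mm high on the base at x = +-88, y = 138 mm.
- bed (a joint): Angle of the hinged bed to the base, rad: 0 flat down, 1.57 upright (starts near this), limit 1.9. Bed: 200 mm along the hinge, reaches 205 mm from the hinge axis, 12 mm thick, hinge axis in its underside plane; folds down to the jig's -y side. Stiff friction hinge, 0.65 Nm: stays where left, push it all the way (3 to 6 N at the free edge). On the spacer it reads 0.262 (15 degrees).
- seat (a point): On the base's top: where the middle of the spacer's underside belongs when it lies against the stop strip (jig x = 0, y = -55.6, z = 18 mm). Axes as the jig's. Fingers that reach no lower than 11 mm above the base clear the strip.
- bed_edge (a point): Clear spot on the bed's upper face for pushing, 190 mm from the hinge axis, at jig x = +50 mm. The upper face carries ledge and cam; with the bed upright it looks to the jig's +y side. Axes move with the bed: x along the hinge, -y from hinge to free edge, z out of the upper face.
- ledge (a point): On the bed's upper face, foot of the ledge's face at mid length (jig x = 0), 37 mm from the hinge axis. Axes move with the bed: x along the ledge, -y up the slope to the free edge, z out of the bed. The ledge is a dark strip 200 x 15 mm, 12 mm high, on the hinge side of this point; the work lies on the other side (y < 0).
- cam (a joint): Angle of the red cam lever, rad, about a bolt square to the bed at point ledge x = -30, y = -73 mm: 0 open, limit 2.6, grows counter-clockwise seen from above; stays where left. Its eccentric disc (radius 22, top 12 mm above the bed) leaves 55 mm or more to the ledge when open (0 to 0.3), meets a 45 mm piece at the ledge at about 1.9 and holds it tight by about 2.0; push the knob until 5 N resist.
- cam_lever: The red eccentric disc with its lever and knob, one piece turning with joint cam; origin on its axis at the bed's upper face. The lever's bar is 16 mm wide, 12 to 21 mm above the bed.
- offcut_2: SPACER: dark brown wooden block, 50 mm (its x) x 70 mm (its y) x 45 mm high, lying on the bench; origin at the centre of its underside. 0.1 kg.
- offcut_0: WORK: long pale offcut with a dark knot, 45 mm (its x) x 140 mm (its y) x 28 mm high, lying flat on the bench; origin at the centre of its underside. 0.1 kg.
- lever_knob (a point): Point on the upright wooden knob (19 mm diameter, its top 55 mm above the bed) at the end of the red lever, 38 mm above the bed's upper face and 76 mm from the lever's axis. In point ledge's x and y it stands at -79, -131 mm at joint cam 0, at 7, -140 mm at 1.2 and at 45, -63 mm at 2.4.
- offcut_3: bystander: light orange-brown wooden block, 55 x 60 x 50 mm (too tall to serve as the spacer); origin at the centre of its underside
- offcut_1: bystander: flat dark brown offcut, 60 x 90 x 20 mm; origin at the centre of its underside
- masking_tape: bystander: roll of masking tape, 89 mm across, 25 mm high; origin at the centre of its underside
- block_plane: bystander: black block plane, 48 x 155 x 58 mm, on its sole; origin at the centre of its underside
- hammer: bystander: hammer lying on its side, 115 x 258 x 25 mm; origin at the centre of its underside
- chisel_1: bystander: chisel with a yellow handle, 27 x 255 x 27 mm, lying; origin at the centre of its underside
Not all that is in view belongs to the job. What is shaped like the offcut_2 but green or pink is not meant.

How it is judged:
By the outcome, as a careful person would: the job done as asked, in the order asked, and still so for the second after the job is handed in, with the robot touching nothing.
It also fails if it takes over 72 s, if anything falls off the work surface, if the arm or the gripper's body presses on something with over 40 N, if the wrist force passes 120 N, or if a joint passes its speed limit or range.

ROBOT

A 6-joint arm with a two-finger parallel gripper is mounted at the origin on a cart in front of the work surface, level with it; the furniture and walls round the work are solid. World frame = base frame: x ahead of the robot, y to its left, z up, the work surface at z = 0. Lengths are in mm, angles in rad, forces in N, time in s.
With the tool pointing down it reaches from about 350 to 875 mm from the base axis. Payload 4.2 kg.
Tool frame: the origin (TCP) lies between the finger pads; the fingertips stand 14 mm ahead of it and the grasp point (between the pads) lies 5 mm behind it; z points along the fingers, y is the line along which they close (so a half turn about z gives the same grasp; the last joint's range is limited). The gripper opens to 85 mm and grips with 20 to 120 N. Pads are 22 mm wide; open, the fingers measure 114 mm over their backs; the gripper's body (76 mm by 85 mm) begins 54 mm behind the grasp point. The pads swing forward as they close: fully open they stand 13 mm farther back than shut.
Start: joints at [-0.845, 0.385, 0.008, 0, -1.194, -0.259], TCP at [281.281, -558.104, 245.312] pointing down, gripper open.
Joint ranges: [-3.14, 3.14], [-1.21, 2.06], [-1.07, 1.41], [-3.16, 2.05], [-2.99, -0.16], [-3.1, 3.1]. Speed limits (rad/s): [2.79, 2.79, 3.14, 3.14, 3.14, 3.14].

INTERFACE

Orientations are given as a unit quaternion [x, y, z, w].
In Python, from bench import * gives the robot as it stands.
- The arm moves only by the tool carry_out, never from a script. Its argument "motion" is a list of rows, each a list of 7 numbers: the turn, a rotation vector about the tool's x, y, z in rad, then the shift along the tool's x, y, z in mm, then the opening, from -1 (shut) to 1 (fully open), so that 0 is half open. A call has 1 to 5 rows; each row is the pose to reach, as a shift and turn from the pose commanded when the call began, along the tool's axes at that moment; what a row does not reach only later rows make up. A row lasts 1/8 s, in which the tool goes at most 62.5 mm and 10.7 degrees, less where a joint would pass 70% of its speed; a pose out of reach is approached as far as the arm can. A call with a gripper value outside its range is refused whole. The fingers move at their own pace and stop on an object; the grip force is fixed at half the most. Time passes only in rows, so rows that repeat a pose let the fingers close. It gives the time, the measured TCP pose, the force, the opening and the grip force at its end, in the units of the state.
- read_state(): the state, without advancing time (a new reading comes with each control period).
- get_image(name): name is "scene" or "top" or "wrist"; returns a dict with "color" (384x512x3 uint8, blue, green, red), "mtx" (3x3 intrinsics, pixels), "position" and "orientation" of the camera in the world. Camera axes: x right, y down, z forward; pixel columns grow to the right and rows downward; lengths in mm; the calibration is good to about 2 mm. A picture is of the moment at which its call begins. There is no depth.
- job_done(): hands the job in; it is judged then, once.
The state is a dict: "clock": time; "joints": joint angles; "joint_vel": joint speeds; "joint_efforts": joint torques, N m; "position": TCP position; "ee_rot": TCP orientation; "contact_force": force on the tool from outside, world axes, zero at the start; "wrist_torque": the same for the moment, N m; "gripper_width": finger opening in mm; "grasp_force": force on a finger pad.
Only numpy, scipy, OpenCV 4.12 (cv2) and the standard library are available. Lean on these libraries where they do the work, as an engineer would, in place of code of your own. Each camera call takes 0.05 s, during which the arm holds its last target. There are 200 camera calls.

## Working session

There is one attempt and no reset: what is moved stays moved. The work goes in short steps, Python scripts to look and compute and a tool call to move; the robot and the scene stay as the last step left them, time stands still between calls to the robot, and variables do not carry over. Pictures are saved under pics/ and viewed, at most 15 in all, crops included, and the job is handed in when it is done.

Besides the shell and the picture viewer there is one more tool, called after "Emit:" by a JSON object that holds its "fn" and its "kwargs", one argument or row to a line. carry_out: Moves the arm, as the interface text tells. Its arguments: {"type":"object","properties":{"motion":{"type":"array"}},"required":["motion"]}

```bash
ls; mkdir -p pics; python3 - <<'E'
from bench import *
import cv2,numpy as np
print(read_state())
ims=[get_image(n) for n in("top","scene")]
for n,i in zip(("top","scene"),ims):
    cv2.imwrite(f"pics/{n}0.png",cv2.resize(i["color"],(800,600),interpolation=cv2.INTER_CUBIC)); print(n,i["mtx"],i["position"],i["orientation"])
E
```

```text
pics
{'clock': 0.0, 'joints': array([-8.45381904e-01,  3.85544818e-01,  6.58486346e-03, -4.89538406e-04,
       -1.19398086e+00, -2.58614511e-01]), 'joint_vel': array([ 0.00050139,  0.00106182, -0.00110748, -0.00171517,  0.00021663,
       -0.00024719]), 'joint_efforts': array([ 1.13855181e-04, -3.92291343e+01,  1.88400078e+01,  4.18603733e+00,
       -4.59898612e-03, -1.11255679e-05]), 'position': array([ 281.03553307, -557.61698505,  244.21400337]), 'ee_rot': array([-2.31198622e-01,  9.72905954e-01,  1.05252920e-03, -3.06016237e-04]), 'contact_force': array([-0.21443069,  0.2036246 , -0.01923512]), 'wrist_torque': array([-0.05514837,  0.0341803 ,  0.00383823]), 'grasp_force': 0.0, 'gripper_width': 85.26075823432531}
top [[438.6145105    0.         250.19623486]
 [  0.         438.6145105  192.50529235]
 [  0.           0.           1.        ]] [ 434.76436729   24.98365831 1747.00657476] [ 0.71034983 -0.70305807  0.02471718 -0.02239481]
scene [[395.23604229   0.         255.05036283]
 [  0.         395.23604229 191.95964862]
 [  0.           0.           1.        ]] [-697.36849962 -611.59183659 1123.08755201] [ 0.75592602 -0.47580375  0.23608475 -0.38268869]
```

View pics/top0.png

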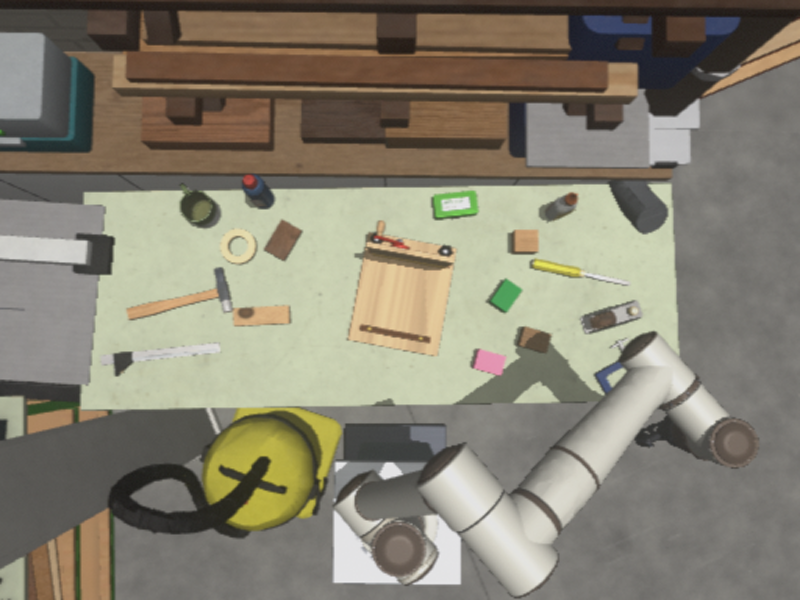

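View pics/scene0.png

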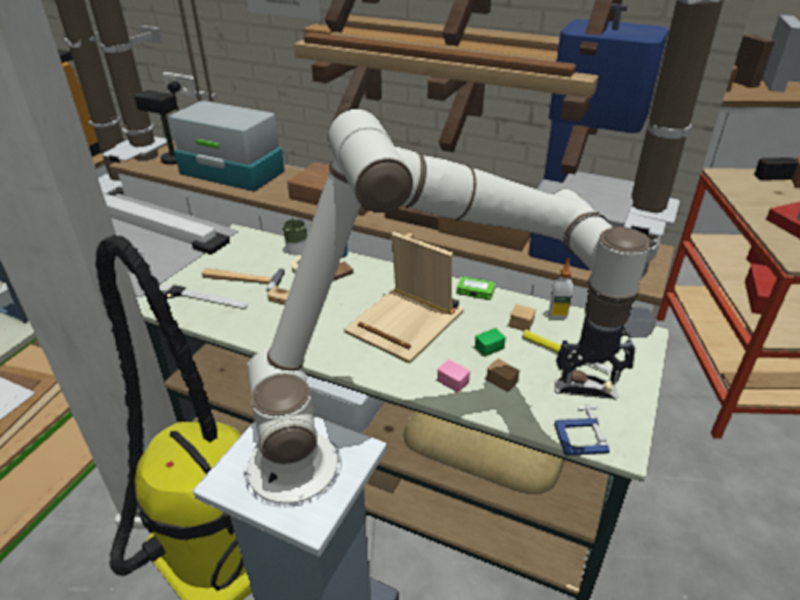

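Top view (800x600 pixels): the dark brown block is at (534,339), about 50x70. The lookalikes are pink (489,362) and green (505,296), and a flat dark brown offcut lies at (283,240). The spacer is the compact one at (534,339), on the robot's right. The pale work with its knot is at (262,315). The jig base spans (349..455, 240..355), its bed is upright, and the stop strip is at (395,334). I'll confirm with a crop and measure.

```bash
cat > h.py <<'E'
from bench import *
import cv2,numpy as np
from scipy.spatial.transform import Rotation as R
def cast(im,px,z):
    px=np.atleast_2d(px).astype(float)
    d=np.c_[px,np.ones(len(px))]@np.linalg.inv(im["mtx"]).T
    d=R.from_quat(im["orientation"]).apply(d); p=im["position"]
    return p+d*((np.asarray(z)-p[2])/d[:,2])[:,None]
def proj(im,P):
    q=R.from_quat(im["orientation"]).inv().apply(np.atleast_2d(P)-im["position"])@im["mtx"].T
    return q[:,:2]/q[:,2:]
def rect(im,mask,z,near):
    """contour nearest to pixel near -> world min-area rect (centre, size, angle of long side)"""
    cs,_=cv2.findContours(mask.astype(np.uint8),cv2.RETR_EXTERNAL,cv2.CHAIN_APPROX_NONE)
    cs=[c for c in cs if cv2.contourArea(c)>15]
    c=min(cs,key=lambda c:-cv2.pointPolygonTest(c,tuple(map(float,near)),True))
    w=cast(im,c[:,0],z)[:,:2].astype(np.float32)
    r=cv2.boxPoints(cv2.minAreaRect(w)); e=[r[1]-r[0],r[2]-r[1]]
    e.sort(key=np.linalg.norm); l=e[1]
    return w.mean(0)*0+r.mean(0),[np.linalg.norm(v) for v in e],np.arctan2(l[1],l[0])%np.pi,c[:,0]
def tool(P):
    """world point(s) to shift in present tool axes"""
    s=read_state(); return R.from_quat(s["ee_rot"]).inv().apply(np.asarray(P)-s["position"])
E
python3 - <<'E'
from h import *
im=get_image("top"); c=im["color"]; hsv=cv2.cvtColor(c,cv2.COLOR_BGR2HSV)
f=0.64
for n,p in dict(spacer=(534,339),work=(275,315),strip=(395,334),base=(400,300)).items():
    x,y=int(p[0]*f),int(p[1]*f); print(n,hsv[y,x],cast(im,(x,y),20)[0].round())
print("bench",hsv[int(360*f),int(400*f)],hsv[230,350])
a=c[120:260,140:420]
cv2.imwrite("pics/crop.png",cv2.resize(a,(800,400),interpolation=cv2.INTER_CUBIC))
E
```

```text
spacer [17 71 90] [ 461. -338.   20.]
work [ 16 100 215] [513. 312.  20.]
strip [ 12 109 112] [469.  12.  20.]
base [ 18  85 222] [552.  -3.  20.]
bench [ 36  36 210] [ 36  34 113]
```

View pics/crop.png

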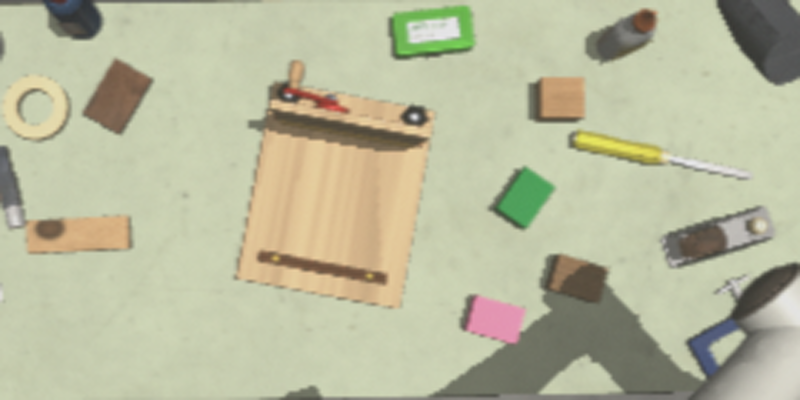

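The crop shows the dark brown block at (577,278), partly in the arm's shadow, with pink (495,318) and green (524,197) nearby. The flat brown piece at (118,95) and the orange-brown one at (562,98) are bystanders, so the spacer is confirmed. The work is at (78,234) with its knot at the left end. The strip runs (258,257)-(385,278) on the base.

```bash
python3 - <<'E'
from h import *
im=get_image("top"); c=im["color"]; hsv=cv2.cvtColor(c,cv2.COLOR_BGR2HSV).astype(int)
H,S,V=hsv[...,0],hsv[...,1],hsv[...,2]
f=0.64
wood=(H<26)&(S>55)
for n,p,z,m in (("spacer",(534,339),45,wood),("work",(275,315),28,wood|((V<150)&(S>40))),("strip",(395,334),28,wood&(V<165)),("base",(400,300),18,wood&(V>60))):
    x,y=p[0]*f,p[1]*f
    if n=="base": m=m.copy(); 
    ce,sz,a,_=rect(im,m,z,(x,y)); print(n,ce.round(1),np.round(sz,1),round(a,3))
    if n=="base":
        pts=cast(im,_,18)[:,:2]; near=pts[pts[:,0]<560]
        h=cv2.convexHull(near.astype(np.float32))[:,0]
        ap=cv2.approxPolyDP(h[:,None],8,True)[:,0]; print(ap.round())
s=read_state(); print(R.from_quat(s["ee_rot"]).as_matrix().round(3))
E
```

```text
spacer [ 457.9 -335.3] [51.1 73.1] 1.321
work [510.3 345.8] [ 46.2 142.1] 1.634
strip [468.6  11.4] [ 16.  176.5] 1.394
base [586.7 -10.2] [231.4 313.9] 2.965
[[ 555.  112.]
 [ 452.  126.]
 [ 415.  -95.]
 [ 558. -122.]]
[[-0.893 -0.45  -0.001]
 [-0.45   0.893  0.001]
 [ 0.     0.001 -1.   ]]
```

Emit:
{"fn": "carry_out", "kwargs": {
  "motion": [
    [0,0,-0.17,-52,24,15,1],
    [0,0,-0.34,-104,48,30,1],
    [0,0,-0.51,-156,72,45,1],
    [0,0,-0.68,-208,96,60,1],
    [0,0,-0.855,-258,119,75,1]
  ]
}}

```text
clock: 0.82
position: [459.1, -334.1, 169.9]
ee_rot: [-0.616, 0.788, -0.0, 0.0]
contact_force: [0.6, 0.1, 0.1]
gripper_width: 85.5
grasp_force: 0.0
```

```bash
cat >> h.py <<'E'
def to(P,ay=None,Rt=None,show=True):
    """shift and turn (tool axes) from the measured pose to TCP P, pointing down with tool y at world angle ay, or rotation Rt"""
    s=read_state(); R0=R.from_quat(s["ee_rot"])
    if Rt is None:
        ys=[np.array([np.cos(a),np.sin(a),0]) for a in(ay,ay+np.pi)]; z=np.array([0,0,-1.])
        Rt=min((R.from_matrix(np.c_[np.cross(y,z),y,z]) for y in ys),key=lambda r:(R0.inv()*r).magnitude())
    t=(R0.inv()*Rt).as_rotvec(); d=R0.inv().apply(np.asarray(P,float)-s["position"])
    if show: print("turn",t.round(3),"shift",d.round(1),"dist",np.linalg.norm(d).round())
    return t,d
E
python3 - <<'E'
from h import *
s=read_state(); print(s["position"],s["joints"].round(2),s["clock"])
im=get_image("wrist"); cv2.imwrite("pics/w1.png",im["color"]); print(proj(im,[458,-335,45]),proj(im,s["position"]))
im=get_image("wrist"); c=im["color"]; hsv=cv2.cvtColor(c,cv2.COLOR_BGR2HSV).astype(int)
H,S,V=hsv[...,0],hsv[...,1],hsv[...,2]
print(im["position"])
p=proj(im,[458,-335,45])[0]
ce,sz,a,_=rect(im,(H<26)&(S>60),45,p); print(ce,sz,a)
to([458,-335,28],1.321-np.pi/2)
E
```

```text
[ 459.06904787 -334.10690633  169.89292917] [-0.34  0.35 -0.24 -0.   -0.97  0.1 ] 0.825
[[254.99250235 191.0071227 ]] [[254.64048304 250.59056298]]
[ 446.99190212 -394.1145773   297.94117025]
[ 460.5675  -338.88043] [np.float32(50.555912), np.float32(72.532455)] 1.2892928
turn [0.003 0.001 0.009] shift [  3.7   0.7 140.5] dist 141.0
```

View pics/w1.png

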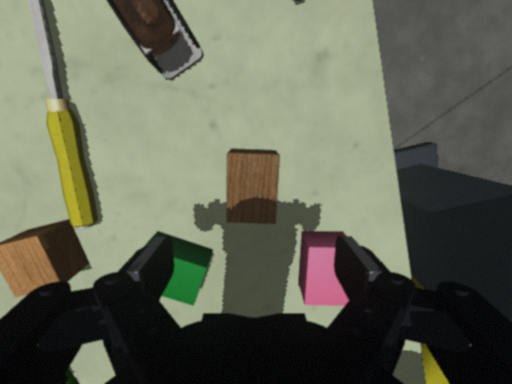

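The wrist view shows the spacer at about (252,187) with pink (323,268) and green (185,270) below, both outside the finger paths. The block measures 50.6x72.5, as it should.

```bash
python3 - <<'E'
from h import *
to([460,-338,28],1.295-np.pi/2)
E
```

```text
turn [0.003 0.001 0.035] shift [  6.2  -1.9 140.4] dist 141.0
```

Emit:
{"fn": "carry_out", "kwargs": {
  "motion": [
    [0,0,0.035,6,-2,50,1],
    [0,0,0.035,6,-2,100,1],
    [0,0,0.035,6,-2,140,1],
    [0,0,0.035,6,-2,141,1],
    [0,0,0.035,6,-2,141,-1]
  ]
}}

```text
clock: 1.55
position: [459.5, -342.8, 30.7]
ee_rot: [-0.6, 0.8, -0.001, 0.0]
contact_force: [1.1, -0.4, -0.1]
gripper_width: 69.4
grasp_force: 0.0
```

Emit:
{"fn": "carry_out", "kwargs": {
  "motion": [
    [0,0,0,0,0,0,-1],
    [0,0,0,0,0,0,-1],
    [0,0,0,0,0,0,-1],
    [0,0,0,0,0,0,-1]
  ]
}}

```text
clock: 2.05
position: [460.1, -342.7, 31.7]
ee_rot: [-0.6, 0.8, -0.002, 0.001]
contact_force: [-0.6, 1.0, 7.0]
gripper_width: 49.1
grasp_force: 64.3
```

```bash
python3 - <<'E'
from h import *
s=read_state();print(s["position"],s["gripper_width"],s["grasp_force"],s["contact_force"])
to([502,4.5,100],1.394-np.pi/2)
print(s["joints"].round(2))
E
```

```text
[ 460.1080639  -342.74475729   31.72024101] 49.09980987282368 64.30709838867188 [-0.63985644  1.0248145   7.04095967]
turn [-0.004 -0.001 -0.107] shift [-345.    56.6  -68.8] dist 356.0
[-0.36  0.54 -0.37  0.   -0.66  0.07]
```

The grip is on the 49 mm width at 64 N. The TCP is about 5 mm off along the block's length, and I'll compensate for that. Lift and carry.

Emit:
{"fn": "carry_out", "kwargs": {
  "motion": [
    [0,0,0,0,0,-40,-1],
    [0,0,0,-40,6,-80,-1],
    [0,0,-0.03,-100,16,-80,-1],
    [0,0,-0.06,-160,26,-80,-1],
    [0,0,-0.08,-220,36,-80,-1]
  ]
}}

```text
clock: 2.68
position: [485.7, -119.0, 110.2]
ee_rot: [-0.631, 0.775, -0.0, 0.001]
contact_force: [1.2, 0.0, -0.6]
gripper_width: 49.3
grasp_force: 63.6
```

Emit:
{"fn": "carry_out", "kwargs": {
  "motion": [
    [0,0,-0.015,-58,4,0,-1],
    [0,0,-0.027,-98,8,0,-1],
    [0,0,-0.027,-121,9,0,-1],
    [0,0,-0.027,-121,9,0,-1],
    [0,0,-0.027,-121,9,0,-1]
  ]
}}

```text
clock: 3.3
position: [501.0, -0.8, 109.5]
ee_rot: [-0.642, 0.767, 0.0, 0.0]
contact_force: [0.5, -0.4, -0.6]
gripper_width: 49.1
grasp_force: 63.6
```

```bash
python3 - <<'E'
from h import *
s=read_state();print(s["position"],s["gripper_width"],s["grasp_force"],s["contact_force"],s["clock"])
im=get_image("wrist"); cv2.imwrite("pics/w2.png",im["color"]); print(im["position"],proj(im,[s["position"],[500.8,4.8,18],[468.8,10.5,28]]).round())
to([503.5,-0.4,70],-0.1768)
E
```

```text
[501.00528386  -0.81445735 109.49796912] 49.10925184475985 63.56262445449829 [ 0.46633055 -0.42665784 -0.5522242 ] 3.3
[490.03617959 -65.55393033 239.86426532] [[255. 251.]
 [256. 208.]
 [295. 212.]]
turn [ 0.     0.    -0.001] shift [-1.2 -2.4 39.4] dist 40.0
```

View pics/w2.png

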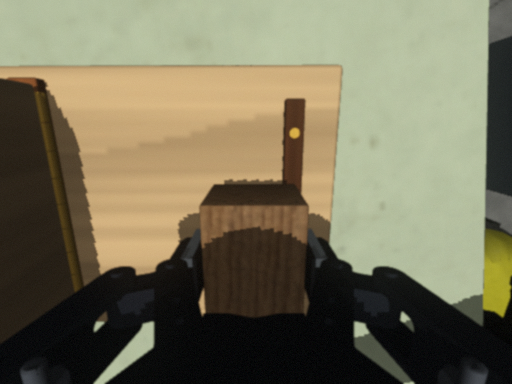

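Wrist view: the held block's far end has its top edge at row 205 (columns 201-308) and its bottom edge at row 183. The strip's right part is visible, hinge-side face at column 283 and end at row 98. I'll use these to refine.

```bash
python3 - <<'E'
from h import *
im=get_image("wrist"); s=read_state(); g=s["position"]
jx=np.array([-.1760,-.9844]); jy=np.array([.9844,-.1760]); O=np.array([555.5,-5.])
def J(p): d=p[:,:2]-O; return np.c_[d@jx,d@jy].round(1)
print("strip end corners top (want 90,-80.6)(90,-95.6):",J(cast(im,[(284.5,98.5),(305,98.5)],28)),"face mid",J(cast(im,[(283,150)],28)))
print("base corner (115,-125):",J(cast(im,[(341,66)],18)))
zb=g[2]-31.5
print("block end top",J(cast(im,[(201,205),(307,205)],zb+45)),"bottom",J(cast(im,[(217,183),(296,183)],zb)),"tcp",J(g[None]))
E
```

```text
strip end corners top (want 90,-80.6)(90,-95.6): [[ 88.8 -76.9]
 [ 88.8 -92.1]] face mid [[ 50.9 -76.8]]
base corner (115,-125): [[ 112.8 -120. ]]
block end top [[ 35.4 -29.9]
 [ 35.3 -78.1]] bottom [[ 35.6 -31.3]
 [ 35.6 -79.9]] tcp [[  5.9 -54.3]]
```

The wrist view puts the strip face about 3 mm nearer the hinge than my first estimate. I'll shift before lowering so the block clears the strip.

Emit:
{"fn": "carry_out", "kwargs": {
  "motion": [
    [0,0,0,-1,-7,0,-1],
    [0,0,0,-1,-7,25,-1],
    [0,0,0,-1,-7,48,-1],
    [0,0,0,-1,-7,58,-1],
    [0,0,0,-1,-7,58,-1]
  ]
}}

```text
clock: 4.03
position: [508.9, -1.0, 51.2]
ee_rot: [-0.642, 0.767, -0.0, -0.0]
contact_force: [0.0, -0.1, -1.0]
gripper_width: 49.2
grasp_force: 63.5
```

Emit:
{"fn": "carry_out", "kwargs": {
  "motion": [
    [0,0,0,0,0,1.5,-1],
    [0,0,0,0,0,3,-1],
    [0,0,0,0,0,3,-1]
  ]
}}

```text
clock: 4.4
position: [509.0, -0.6, 49.7]
ee_rot: [-0.642, 0.767, -0.0, 0.001]
contact_force: [-1.9, -0.1, 5.8]
gripper_width: 48.6
grasp_force: 64.2
```

Emit:
{"fn": "carry_out", "kwargs": {
  "motion": [
    [0,0,0,0,2,-1,-1],
    [0,0,0,0,4,-1,-1],
    [0,0,0,0,6,-1,-1],
    [0,0,0,0,7,-1,-1],
    [0,0,0,0,7,-1,-1]
  ]
}}

```text
clock: 5.03
position: [502.9, 0.7, 49.8]
ee_rot: [-0.642, 0.767, -0.001, 0.001]
contact_force: [4.3, -1.9, 0.9]
gripper_width: 48.9
grasp_force: 63.7
```

Emit:
{"fn": "carry_out", "kwargs": {
  "motion": [
    [0,0,0,0,1,0,-1],
    [0,0,0,0,2,0,-1],
    [0,0,0,0,2,0,-1]
  ]
}}

```text
clock: 5.4
position: [502.7, 0.8, 49.9]
ee_rot: [-0.642, 0.766, -0.002, 0.003]
contact_force: [7.7, -6.0, -3.0]
gripper_width: 49.2
grasp_force: 63.4
```

Emit:
{"fn": "carry_out", "kwargs": {
  "motion": [
    [0,0,0,0,-2,0,-1],
    [0,0,0,0,-2,0,1],
    [0,0,0,0,-2,0,1],
    [0,0,0,0,-2,0,1],
    [0,0,0,0,-2,0,1]
  ]
}}

```text
clock: 6.02
position: [501.1, 0.5, 49.1]
ee_rot: [-0.642, 0.767, 0.0, -0.0]
contact_force: [0.7, -0.6, 0.1]
gripper_width: 85.2
grasp_force: 0.0
```

Emit:
{"fn": "carry_out", "kwargs": {
  "motion": [
    [0,0,0,0,0,-50,1],
    [0,0,0,0,0,-110,1],
    [0,0,0,0,0,-160,1],
    [0,0,0,0,0,-160,1]
  ]
}}

```text
clock: 6.52
position: [503.7, 1.1, 213.8]
ee_rot: [-0.642, 0.767, -0.002, 0.005]
contact_force: [0.2, 1.4, -1.1]
gripper_width: 85.2
grasp_force: 0.0
```

```bash
python3 - <<'E'
from h import *
s=read_state();print(s["position"],s["clock"],s["joints"].round(2))
im=get_image("wrist"); cv2.imwrite("pics/w3.png",im["color"])
jx=np.array([-.1760,-.9844,0]); jy=np.array([.9844,-.1760,0]); O=np.array([558.3,-4.5,0])
print(proj(im,[O-55.6*jy+jx*a+jy*b+[0,0,63] for a in(-35,35) for b in(-25,25)]).round())
t=get_image("top"); cv2.imwrite("pics/t3.png",t["color"])
P=O+100*jy+[0,0,28+205]; print("bed top",P,proj(t,P))
E
```

```text
[503.74718736   1.07955175 213.83590991] 6.525 [ 0.33  0.2  -0.34  0.   -1.02 -0.5 ]
[[279. 220.]
 [234. 220.]
 [280. 157.]
 [232. 157.]]
bed top [656.74 -22.1  233.  ] [[262.80487767 157.949138  ]]
```

View pics/w3.png

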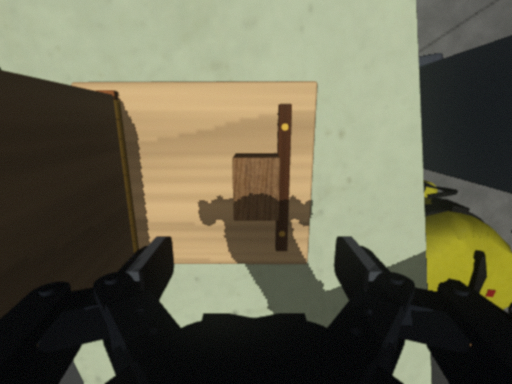

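The spacer's top corners appear at (233..279, 155..220), which matches the prediction, and its side is flush with the strip (279-291). Next, close the gripper and go up and over behind the upright bed.

Emit:
{"fn": "carry_out", "kwargs": {
  "motion": [
    [0,0,0,10,-20,-45,-1],
    [0,0,0,20,-65,-76,-1],
    [0,0,0,32,-125,-78,-1],
    [0,0,0,45,-180,-78,-1],
    [0,0,0,45,-212,-78,-1]
  ]
}}

```text
clock: 7.25
position: [703.4, -82.5, 282.9]
ee_rot: [-0.641, 0.767, 0.002, -0.002]
contact_force: [0.6, 0.0, 0.4]
gripper_width: -0.1
grasp_force: 0.0
```

Emit:
{"fn": "carry_out", "kwargs": {
  "motion": [
    [0,0,0,0,0,0,-1],
    [0,0,0,0,0,0,-1]
  ]
}}

```text
clock: 7.5
position: [701.5, -81.0, 285.1]
ee_rot: [-0.642, 0.767, 0.001, -0.002]
contact_force: [-0.5, 0.6, 0.9]
gripper_width: 0.2
grasp_force: 0.0
```

```bash
cat >> h.py <<'E'
jx=np.array([-.1760,-.9844,0]); jy=np.array([.9844,-.1760,0]); O=np.array([558.3,-4.5,0])
def J(p): d=np.asarray(p)-O; return np.array([d@jx,d@jy,d[2]]).round(1)
E
python3 - <<'E'
from h import *
s=read_state();print(J(s["position"]),s["clock"],s["joints"].round(2),s["contact_force"].round(1))
im=get_image("wrist"); cv2.imwrite("pics/w4.png",im["color"])
E
```

```text
[ 50.1 154.4 285.1] 7.5 [ 0.11  0.51  0.31 -0.   -1.37 -0.29] [-0.5  0.6  0.9]
```

View pics/w4.png

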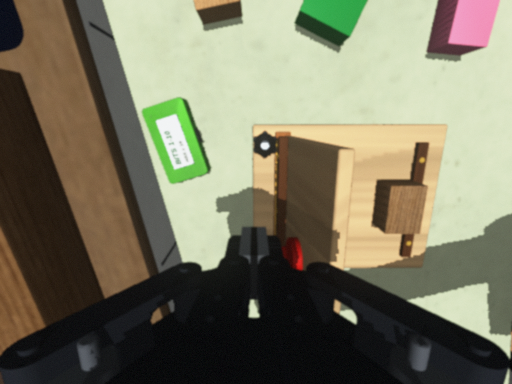

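The wrist view from behind the bed shows the free edge at columns 337-354 and the cam lever's red disc at (293,253), clear of the fingers at (253,245). The spacer lies against the strip at (400,206). Lower behind the bed and then push along the arc.

Emit:
{"fn": "carry_out", "kwargs": {
  "motion": [
    [0,0,0,0,0,30,-1],
    [0,0,0,0,12,54,-1],
    [0,0,0,0,24,54,-1],
    [0,0,0,0,32,54,-1],
    [0,0,0,0,40,54,-1]
  ]
}}

```text
clock: 8.18
position: [663.0, -73.8, 235.4]
ee_rot: [-0.642, 0.767, -0.001, 0.001]
contact_force: [-0.5, 0.5, 0.6]
gripper_width: -0.2
grasp_force: 0.0
```

Emit:
{"fn": "carry_out", "kwargs": {
  "motion": [
    [0,0,0,0,23,1,-1],
    [0,0,0,0,60,9,-1],
    [0,0,0,0,95,24,-1],
    [0,0,0,0,126,46,-1],
    [0,0,0,0,126,46,-1]
  ]
}}

```text
clock: 8.8
position: [536.4, -51.7, 187.3]
ee_rot: [-0.642, 0.767, 0.001, -0.001]
contact_force: [0.1, 0.2, 0.6]
gripper_width: 0.1
grasp_force: 0.0
```

No force felt, so I'll check whether the bed came along.

```bash
python3 - <<'E'
from h import *
s=read_state();print(J(s["position"]),s["clock"],s["contact_force"].round(1))
im=get_image("scene"); c=im["color"]
w=get_image("wrist")["color"]
a=cv2.resize(c[130:260,200:350],(450,390),interpolation=cv2.INTER_CUBIC); b=cv2.resize(w,(350,262)); o=np.zeros((390,800,3),np.uint8); o[:,:450]=a; o[:262,450:]=b
cv2.imwrite("pics/s5.png",o)
E
```

```text
[ 50.3 -13.2 187.3] 8.8 [0.1 0.2 0.6]
```

View pics/s5.png

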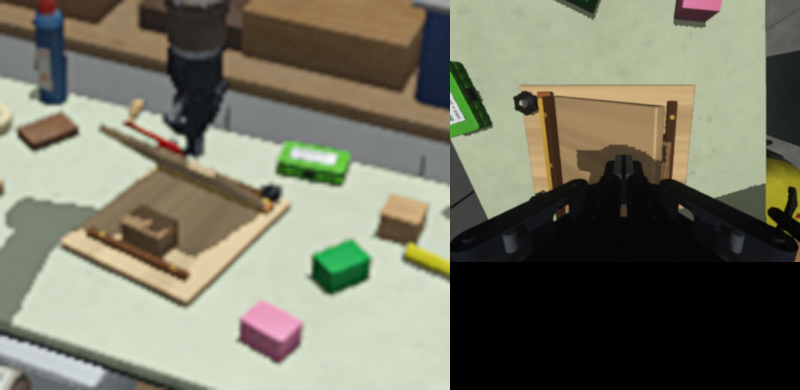

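The bed has come down with the fingers and stands at about 0.8 rad, with the lever and knob up-left. Continue.

Emit:
{"fn": "carry_out", "kwargs": {
  "motion": [
    [0,0,0,0,26,26,-1],
    [0,0,0,0,42,50,-1],
    [0,0,0,0,51,65,-1],
    [0,0,0,0,55,74,-1],
    [0,0,0,0,56,78,-1]
  ]
}}

```text
clock: 9.52
position: [484.7, -41.9, 109.5]
ee_rot: [-0.642, 0.767, -0.0, 0.0]
contact_force: [-1.0, -0.3, 2.1]
gripper_width: -0.1
grasp_force: 0.6
```

Emit:
{"fn": "carry_out", "kwargs": {
  "motion": [
    [0,0,0,0,1,2,-1],
    [0,0,0,0,1,4,-1],
    [0,0,0,0,2,6,-1],
    [0,0,0,0,2,6,-1]
  ]
}}

```text
clock: 10.02
position: [482.0, -41.6, 103.3]
ee_rot: [-0.642, 0.767, -0.0, 0.0]
contact_force: [0.6, 0.2, -0.1]
gripper_width: -0.1
grasp_force: 0.3
```

Emit:
{"fn": "carry_out", "kwargs": {
  "motion": [
    [0,0,0,0,0,2,-1],
    [0,0,0,0,1,4,-1],
    [0,0,0,0,1,5,-1],
    [0,0,0,0,1,5,-1]
  ]
}}

```text
clock: 10.52
position: [481.5, -41.6, 100.6]
ee_rot: [-0.642, 0.766, -0.001, 0.0]
contact_force: [-3.0, 0.3, 16.7]
gripper_width: 0.5
grasp_force: 7.3
```

The bed rests on the spacer at 16.7 N. Rise clear of the knob and go for the pale work on the left.

Emit:
{"fn": "carry_out", "kwargs": {
  "motion": [
    [0,0,0,0,-3,-50,-1],
    [0,0,0,-10,0,-105,-1],
    [0,0,-0.05,-70,8,-110,1],
    [0,0,-0.1,-132,15,-110,1],
    [0,0,-0.15,-194,22,-110,1]
  ]
}}

```text
clock: 11.15
position: [492.9, 154.9, 208.4]
ee_rot: [-0.698, 0.716, 0.0, 0.0]
contact_force: [1.0, 0.1, -0.2]
gripper_width: 54.3
grasp_force: 0.0
```

Emit:
{"fn": "carry_out", "kwargs": {
  "motion": [
    [0,0,-0.045,-60,16,0,1],
    [0,0,-0.09,-120,32,0,1],
    [0,0,-0.09,-178,46,0,1],
    [0,0,-0.09,-188,48,0,1],
    [0,0,-0.09,-188,48,0,1]
  ]
}}

```text
clock: 11.78
position: [449.9, 342.7, 207.6]
ee_rot: [0.729, -0.684, -0.0, 0.001]
contact_force: [-0.7, -0.2, 0.5]
gripper_width: 85.3
grasp_force: 0.0
```

```bash
python3 - <<'E'
from h import *
s=read_state();print(s["position"],s["clock"],s["joints"].round(2))
to([510,346,150],0.063)
im=get_image("wrist"); c=im["color"]; hsv=cv2.cvtColor(c,cv2.COLOR_BGR2HSV).astype(int)
H,S,V=hsv[...,0],hsv[...,1],hsv[...,2]
p=proj(im,[510,346,28])[0]; print(p,im["position"])
ce,sz,a,_=rect(im,(H<26)&(S>60)&(V>60),28,p); print(ce,sz,a)
cv2.imwrite("pics/w6.png",c)
E
```

```text
[449.85584087 342.6902324  207.55927313] 11.775 [ 0.94  0.32 -0.2  -0.   -1.06 -0.87]
turn [ 0.001 -0.001  0.001] shift [  0.5 -60.3  57.5] dist 83.0
[202.69053066 180.44523147] [454.89963887 277.23444329 337.99507317]
[513.4158  347.90637] [np.float32(47.638958), np.float32(140.55116)] 1.6269941
```

View pics/w6.png

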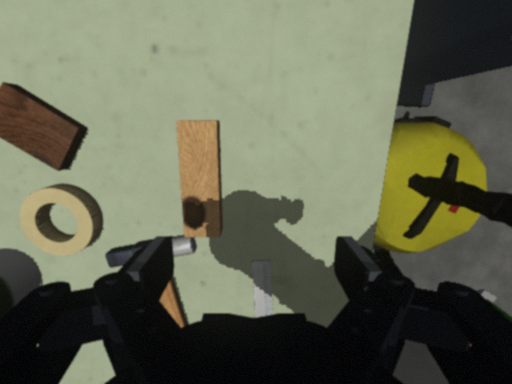

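The work is at (200,178), measured 47x140, and the hammer head at (180,245) is beyond its end, outside the finger paths. I had the sign wrong on one shift. Correct it and descend.

Emit:
{"fn": "carry_out", "kwargs": {
  "motion": [
    [0,0,0,-0.5,-45,30,1],
    [0,0,0,-0.5,-63,80,1],
    [0,0,0,-0.5,-63,130,1],
    [0,0,0,-0.5,-63,170,1],
    [0,0,0,-0.5,-63,180,1]
  ]
}}

```text
clock: 12.45
position: [512.4, 343.8, 25.7]
ee_rot: [0.728, -0.685, -0.0, 0.003]
contact_force: [0.4, -0.5, 0.4]
gripper_width: 85.7
grasp_force: 0.0
```

Emit:
{"fn": "carry_out", "kwargs": {
  "motion": [
    [0,0,0,0,0,1,1],
    [0,0,0,0,0,1,-1],
    [0,0,0,0,0,1,-1],
    [0,0,0,0,0,1,-1],
    [0,0,0,0,0,1,-1]
  ]
}}

```text
clock: 13.08
position: [514.1, 348.0, 29.3]
ee_rot: [0.729, -0.684, 0.0, -0.002]
contact_force: [-1.0, 0.2, 6.3]
gripper_width: 42.7
grasp_force: 63.2
```

Emit:
{"fn": "carry_out", "kwargs": {
  "motion": [
    [0,0,0,0,0,0,-1],
    [0,0,0,0,0,0,-1]
  ]
}}

```text
clock: 13.32
position: [514.1, 348.0, 29.3]
ee_rot: [0.729, -0.684, 0.0, -0.002]
contact_force: [-0.8, 0.1, 6.3]
gripper_width: 43.3
grasp_force: 63.2
```

Emit:
{"fn": "carry_out", "kwargs": {
  "motion": [
    [0,0,0,0,0,-40,-1],
    [0,0,0,0,0,-95,-1],
    [0,0,0,0,0,-155,-1],
    [0,0,0,0,0,-175,-1],
    [0,0,0,0,0,-175,-1]
  ]
}}

```text
clock: 13.95
position: [513.5, 347.6, 204.3]
ee_rot: [0.729, -0.684, -0.0, -0.002]
contact_force: [-0.3, 0.6, -2.3]
gripper_width: 43.3
grasp_force: 62.4
```

```bash
cat >> h.py <<'E'
th=0.262
U=-np.cos(th)*jy+[0,0,np.sin(th)]; N=np.sin(th)*jy+[0,0,np.cos(th)]
L=O+100*jy+[0,0,28]+37*U+12*N
RB=R.from_matrix(np.c_[np.cross(U,-N),U,-N])   # tool square to bed, y up the slope
def bed(x,y,z): return L+x*jx-y*U+z*N          # point in ledge axes
def B(p): d=np.asarray(p)-L; return np.array([d@jx,-(d@U),d@N]).round(1)
E
python3 - <<'E'
from h import *
s=read_state();print(s["position"],s["clock"],s["grasp_force"],s["gripper_width"])
to(bed(0,-25,29+4)+[0,0,115],Rt=RB); print(bed(0,-25,33))
c=get_image("top"); cv2.imwrite("pics/t7.png",c["color"])
print(proj(c,[bed(-79,-131,55),bed(-30,-73,12),bed(100,-168,0),bed(-100,-168,0)]).round(1))
cv2.imwrite("pics/t7c.png",cv2.resize(c["color"][135:245,210:320],(660,600),interpolation=cv2.INTER_CUBIC)[:600])
E
```

```text
[513.49884818 347.638807   204.28165982] 13.95 62.44509816169739 43.3463195497712
turn [-0.263 -0.028  0.239] shift [366.6 -72.8   0.8] dist 374.0
[609.26376212 -13.61176568  87.52311942]
[[233.6 196.2]
 [248.9 187.9]
 [278.2 218.7]
 [226.  208.9]]
```

View pics/t7c.png

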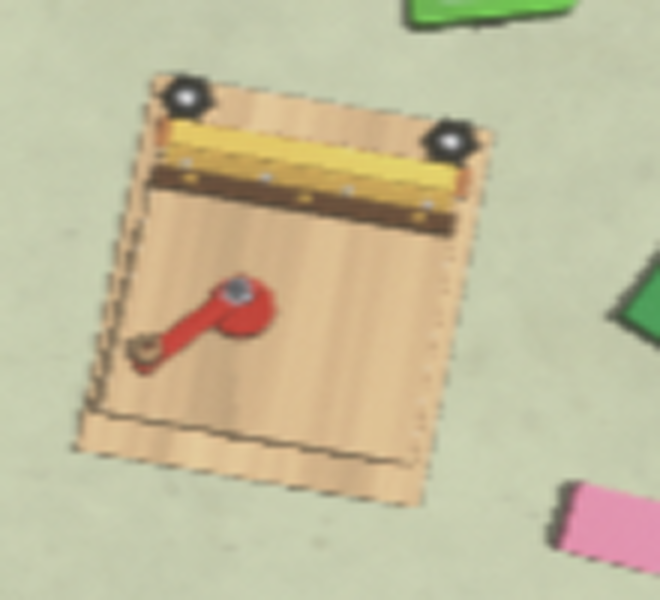

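The top view agrees with the model: bolt at (238,290), knob at (145,348), bed edge (90,408)-(408,463), ledge's lower edge (150,190)-(450,235), all within about 1 camera pixel, and the cam is open. Carry the work over the bed, tilting with it.

Emit:
{"fn": "carry_out", "kwargs": {
  "motion": [
    [0,0,0.02,60,-10,-5,-1],
    [-0.06,-0.007,0.08,122,-22,-5,-1],
    [-0.13,-0.014,0.13,184,-35,-3,-1],
    [-0.2,-0.021,0.18,245,-48,-1,-1],
    [-0.263,-0.028,0.239,306,-61,0,-1]
  ]
}}

```text
clock: 14.62
position: [592.5, 45.0, 199.8]
ee_rot: [-0.635, 0.761, 0.102, -0.088]
contact_force: [0.2, 0.6, -1.8]
gripper_width: 43.1
grasp_force: 62.4
```

```bash
python3 - <<'E'
from h import *
s=read_state();print(s["position"],s["clock"],s["grasp_force"],s["gripper_width"])
to(bed(0,-25,33)+[0,0,60],Rt=RB)
E
```

```text
[592.50315556  44.97756394 199.75661292] 14.625 62.38863229751587 43.132148717948574
turn [ 0.008 -0.004 -0.003] shift [ 54.4 -39.9  43.4] dist 80.0
```

Emit:
{"fn": "carry_out", "kwargs": {
  "motion": [
    [0,0,0,30,-22,10,-1],
    [0,0,0,54,-40,30,-1],
    [0,0,0,54,-40,43,-1],
    [0,0,0,54,-40,43,-1],
    [0,0,0,54,-40,43,-1]
  ]
}}

```text
clock: 15.25
position: [610.6, -10.5, 150.9]
ee_rot: [-0.637, 0.76, 0.099, -0.086]
contact_force: [0.5, -0.0, -0.0]
gripper_width: 43.1
grasp_force: 62.4
```

```bash
python3 - <<'E'
from h import *
s=read_state();print(B(s["position"]),s["clock"],s["grasp_force"],s["gripper_width"])
to(bed(0,-26,34),Rt=RB)
im=get_image("wrist"); cv2.imwrite("pics/w8.png",im["color"])
print(proj(im,[bed(100,0,0),bed(100,0,12),bed(100,15,12),bed(100,-168,0),bed(0,0,12),bed(-30,-73,12)]).round())
E
```

```text
[ -3.4 -40.6  94.4] 15.25 62.352776527404785 43.09953384127389
turn [ 0.001 -0.004  0.   ] shift [  3.1 -14.7  60.4] dist 62.0
[[201.  73.]
 [198.  70.]
 [177.  70.]
 [418.  73.]
 [204. 201.]
 [291. 235.]]
```

View pics/w8.png

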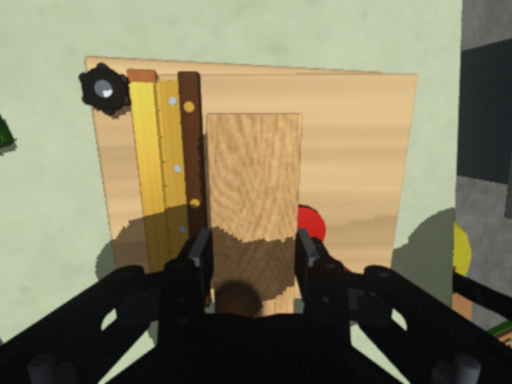

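The wrist view shows ledge edges at columns 180-200 and the bed corner at (416,73), 1-2 px off the model, so the ledge lies about 1.5 mm further up the slope. The work is held parallel to it (207-301), with the disc at (312,225). Lower with a few mm clearance, then press to the bed.

Emit:
{"fn": "carry_out", "kwargs": {
  "motion": [
    [0,0,0,2.5,-12.5,20,-1],
    [0,0,0,2.5,-12.5,45,-1],
    [0,0,0,2.5,-12.5,58,-1],
    [0,0,0,2.5,-12.5,61,-1],
    [0,0,0,2.5,-12.5,61,-1]
  ]
}}

```text
clock: 15.92
position: [606.8, -13.4, 88.8]
ee_rot: [-0.636, 0.76, 0.099, -0.086]
contact_force: [0.5, 0.5, -1.0]
gripper_width: 42.8
grasp_force: 62.4
```

Emit:
{"fn": "carry_out", "kwargs": {
  "motion": [
    [0,0,0,0,0,2,-1],
    [0,0,0,0,0,4,-1],
    [0,0,0,0,0,4,-1]
  ]
}}

```text
clock: 16.3
position: [605.5, -13.2, 84.9]
ee_rot: [-0.636, 0.76, 0.099, -0.085]
contact_force: [0.5, -0.4, -0.9]
gripper_width: 43.3
grasp_force: 62.4
```

```bash
python3 - <<'E'
from h import *
s=read_state();print(B(s["position"]),s["clock"],s["grasp_force"],s["gripper_width"]); to(bed(0,-26,29),Rt=RB)
E
```

```text
[  0.3 -28.   29.5] 16.3 62.447723150253296 43.27820252673625
turn [ 0.001 -0.003 -0.001] shift [-0.3 -2.   0.5] dist 2.0
```

Emit:
{"fn": "carry_out", "kwargs": {
  "motion": [
    [0,0,0,-1,0,1,-1],
    [0,0,0,-1,0,2,-1],
    [0,0,0,-1,0,3,-1],
    [0,0,0,-1,0,3,-1]
  ]
}}

```text
clock: 16.8
position: [605.4, -13.0, 84.7]
ee_rot: [-0.637, 0.76, 0.098, -0.086]
contact_force: [-1.9, -2.3, 10.1]
gripper_width: 43.4
grasp_force: 63.5
```

Emit:
{"fn": "carry_out", "kwargs": {
  "motion": [
    [0,0,0,0,0,-2.5,-1],
    [0,0,0,0,-2,-2.5,-1],
    [0,0,0,0,-4,-2.5,-1],
    [0,0,0,0,-5,-2.5,-1],
    [0,0,0,0,-5,-2.5,-1]
  ]
}}

```text
clock: 17.42
position: [609.6, -12.9, 83.7]
ee_rot: [-0.636, 0.76, 0.1, -0.086]
contact_force: [-1.9, -0.9, 6.9]
gripper_width: 43.7
grasp_force: 63.1
```

Emit:
{"fn": "carry_out", "kwargs": {
  "motion": [
    [0,0,0,0,-1,-0.5,-1],
    [0,0,0,0,-2,-0.5,-1],
    [0,0,0,0,-2,-0.5,-1]
  ]
}}

```text
clock: 17.8
position: [610.9, -13.1, 83.4]
ee_rot: [-0.636, 0.76, 0.101, -0.087]
contact_force: [-4.4, 1.1, 6.4]
gripper_width: 43.4
grasp_force: 63.2
```

Emit:
{"fn": "carry_out", "kwargs": {
  "motion": [
    [0,0,0,0,-1,-0.5,-1],
    [0,0,0,0,-2,-0.5,-1],
    [0,0,0,0,-2,-0.5,-1]
  ]
}}

```text
clock: 18.18
position: [611.2, -13.2, 83.4]
ee_rot: [-0.636, 0.759, 0.102, -0.089]
contact_force: [-7.8, 2.9, 8.6]
gripper_width: 43.2
grasp_force: 63.3
```

It's against the ledge. Release and back off square to the bed.

Emit:
{"fn": "carry_out", "kwargs": {
  "motion": [
    [0,0,0,0,2.5,-1,-1],
    [0,0,0,0,2.5,-1,1],
    [0,0,0,0,2.5,-1,1],
    [0,0,0,0,2.5,-1,1],
    [0,0,0,0,2.5,-1,1]
  ]
}}

```text
clock: 18.8
position: [612.1, -13.5, 84.2]
ee_rot: [-0.636, 0.76, 0.1, -0.086]
contact_force: [-0.4, 0.2, -0.7]
gripper_width: 85.4
grasp_force: 0.0
```

Emit:
{"fn": "carry_out", "kwargs": {
  "motion": [
    [0,0,0,0,0,-40,1],
    [0,0,0,0,0,-90,1],
    [0,0,0,0,20,-120,-1],
    [0,0,0,0,20,-120,-1]
  ]
}}

```text
clock: 19.3
position: [625.2, -15.0, 209.1]
ee_rot: [-0.637, 0.76, 0.098, -0.083]
contact_force: [0.7, -0.1, -1.0]
gripper_width: 51.8
grasp_force: 0.0
```

```bash
python3 - <<'E'
from h import *
s=read_state();print(B(s["position"]),s["clock"],s["gripper_width"],s["joints"].round(2))
im=get_image("wrist"); cv2.imwrite("pics/w9.png",im["color"]); 
print(proj(im,[bed(x,y,28) for x in(70,-70) for y in(-1.5,-46.5)]+[bed(-79,-131,55),bed(100,-1.5,12)]).round())
E
```

```text
[ -1.4 -41.1 154.6] 19.3 51.76200800616194 [ 0.19  0.54  0.18 -0.09 -1.45 -0.35]
[[211. 117.]
 [260. 116.]
 [217. 255.]
 [259. 255.]
 [348. 277.]
 [213.  84.]]
```

View pics/w9.png

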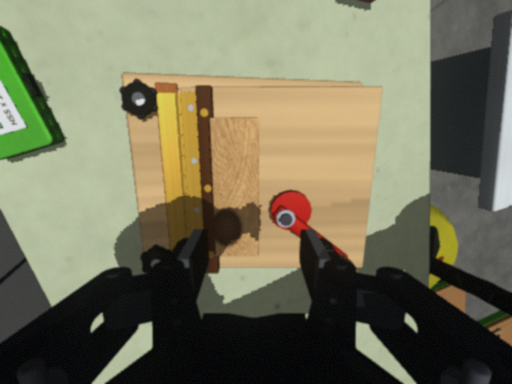

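The work's top spans (211..259, 117..255), exactly as predicted: flat, at the ledge and centred. Now go to the lever's knob, with the fingers half open.

Emit:
{"fn": "carry_out", "kwargs": {
  "motion": [
    [0,0,0,-38,45,0,0.2],
    [0,0,0,-78,90,0,0.2],
    [0,0,0,-78,90,10,0.2],
    [0,0,0,-78,90,10,0.2]
  ]
}}

```text
clock: 19.85
position: [548.5, 77.4, 217.1]
ee_rot: [-0.636, 0.76, 0.1, -0.088]
contact_force: [0.1, -0.8, -0.1]
gripper_width: 51.3
grasp_force: 0.0
```

```bash
python3 - <<'E'
from h import *
s=read_state();print(B(s["position"]),s["clock"],s["gripper_width"],s["joints"].round(2))
to(bed(-79,-131,40),Rt=RB)
im=get_image("wrist"); cv2.imwrite("pics/w10.png",im["color"])
hsv=cv2.cvtColor(im["color"],cv2.COLOR_BGR2HSV).astype(int); H,S,V=hsv[...,0],hsv[...,1],hsv[...,2]
red=((H<6)|(H>174))&(S>150)&(V>80)
n,l,st,ce=cv2.connectedComponentsWithStats(red.astype(np.uint8)); 
print([(st[i].tolist(),ce[i].round()) for i in range(1,n) if st[i,4]>40])
print(proj(im,[bed(-79,-131,55),bed(-79,-131,21),bed(-30,-73,12)]).round())
# lever direction from far red bar pixels on plane bed z=21
ys,xs=np.nonzero(red)
d=R.from_quat(im["orientation"]).apply(np.c_[xs,ys,np.ones(len(xs))]@np.linalg.inv(im["mtx"]).T)
p0=bed(0,0,21); P=im["position"]+d*(((p0-im["position"])@N)/(d@N))[:,None]
q=np.array([B(p) for p in P])[:,:2]; r=q-[-30,-73]; k=np.hypot(*r.T)>40
print(k.sum(), np.arctan2(*(r[k].mean(0)[::-1]))+2.272 if k.any() else "")
E
```

```text
[ -78.9 -131.8  138.5] 19.85 51.278122857859515 [ 0.36  0.41  0.   -0.13 -1.4  -0.5 ]
turn [ 0.005 -0.005 -0.001] shift [-0.6 -1.3 98.5] dist 99.0
[([175, 115, 88, 79, 2071], array([212., 150.]))]
[[252. 205.]
 [252. 195.]
 [190. 142.]]
514 0.044518535347171095
```

Cam reads about 0.04 and the knob sits as expected. Descend around it and grip.

Emit:
{"fn": "carry_out", "kwargs": {
  "motion": [
    [0,0,0,1.5,1,40,0.2],
    [0,0,0,1.5,1,80,0.2],
    [0,0,0,1.5,1,98,0.2],
    [0,0,0,1.5,1,98,0],
    [0,0,0,1.5,1,98,-1]
  ]
}}

```text
clock: 20.52
position: [524.2, 79.8, 125.0]
ee_rot: [-0.636, 0.761, 0.099, -0.085]
contact_force: [-0.7, 0.3, 0.6]
gripper_width: 25.5
grasp_force: 0.0
```

Emit:
{"fn": "carry_out", "kwargs": {
  "motion": [
    [0,0,0,0,0,0,-1],
    [0,0,0,0,0,0,-1],
    [0,0,0,0,0,0,-1]
  ]
}}

```text
clock: 20.9
position: [523.3, 80.5, 125.6]
ee_rot: [-0.636, 0.76, 0.099, -0.085]
contact_force: [-1.7, 1.2, 5.4]
gripper_width: 16.3
grasp_force: 58.9
```

```bash
python3 - <<'E'
from h import *
s=read_state();print(B(s["position"]),s["clock"],s["gripper_width"],s["joints"].round(2),s["contact_force"])
c0=0.044
def pos(c): a=-2.272+c; return np.array([-30+76*np.cos(a),-73+76*np.sin(a)])
print(pos(c0))
for k in range(1,3):
  c=c0
for dc in (.15,.3,.45,.6,.75):   # shifts in start axes (tool x=bed x, y=-bed y), turn about z
    d=pos(c0+dc)-pos(c0); print(dc,"x %.1f y %.1f rz %.2f"%(d[0],-d[1],-dc))
# general: shifts for arc in a frame that turns with the lever: same each call
E
```

```text
[ -77.5 -132.6   43.6] 20.9 16.312480084778745 [ 0.38  0.46 -0.17 -0.15 -1.17 -0.49] [-1.72610573  1.17459017  5.41947362]
[ -76.42880898 -133.16947479]
0.15 x 9.5 y 6.3 rz -0.15
0.3 x 19.9 y 11.0 rz -0.30
0.45 x 30.8 y 14.2 rz -0.45
0.6 x 42.1 y 15.7 rz -0.60
0.75 x 53.5 y 15.5 rz -0.75
```

Emit:
{"fn": "carry_out", "kwargs": {
  "motion": [
    [0,0,-0.15,9.5,6.3,0,-1],
    [0,0,-0.3,20,11,0,-1],
    [0,0,-0.45,31,14,0,-1],
    [0,0,-0.6,42,15.7,0,-1],
    [0,0,-0.75,53.5,15.5,0,-1]
  ]
}}

```text
clock: 21.52
position: [498.3, 29.9, 129.9]
ee_rot: [0.872, -0.472, -0.124, 0.043]
contact_force: [-2.4, -0.2, 4.4]
gripper_width: 16.4
grasp_force: 59.0
```

```bash
cat >> h.py <<'E'
def cam():
    s=read_state(); b=B(s["position"]); v=b[:2]-[-30,-73]; a=np.arctan2(v[1],v[0])
    t=np.array([-np.sin(a),np.cos(a)]); F=s["contact_force"]; f=np.array([F@jx,-(F@U)])
    print("cam %.3f r %.1f z %.1f Ftan %.1f Frad %.1f"%(a+2.272,np.hypot(*v),b[2],f@t,f@v/np.hypot(*v)),F.round(1),s["gripper_width"].round(1),s["joints"].round(2),s["clock"])
E
python3 -c "from h import *;cam()"
```

```text
Traceback (most recent call last):
  File "h.py", line 44, in cam
    print("cam %.3f r %.1f z %.1f Ftan %.1f Frad %.1f"%(a+2.272,np.hypot(*v),b[2],f@t,f@v/np.hypot(*v)),F.round(1),s["gripper_width"].round(1),s["joints"].round(2),s["clock"])
                                                                                                                   ^^^^^^^^^^^^^^^^^^^^^^^^
AttributeError: 'float' object has no attribute 'round'
```

Emit:
{"fn": "carry_out", "kwargs": {
  "motion": [
    [0,0,-0.15,9.5,6.3,0,-1],
    [0,0,-0.3,20,11,0,-1],
    [0,0,-0.45,31,14,0,-1],
    [0,0,-0.6,42,15.7,0,-1],
    [0,0,-0.75,53.5,15.5,0,-1]
  ]
}}

```text
clock: 22.15
position: [513.7, -24.0, 123.3]
ee_rot: [0.984, -0.12, -0.132, -0.005]
contact_force: [-2.7, -0.0, 5.0]
gripper_width: 16.8
grasp_force: 59.1
```

```bash
sed -i 's/s\["gripper_width"\].round(1)/round(s["gripper_width"],1)/' h.py; python3 -c "from h import *;cam()"
```

```text
cam 1.548 r 76.1 z 43.7 Ftan -2.6 Frad 2.9 [-2.7 -0.   5. ] 16.8 [ 0.21  0.45 -0.22 -0.1  -1.16  1.17] 22.15
```

Emit:
{"fn": "carry_out", "kwargs": {
  "motion": [
    [0,0,-0.1,6.2,4.4,0,-1],
    [0,0,-0.2,12.9,8,0,-1],
    [0,0,-0.3,20,11,0,-1],
    [0,0,-0.3,20,11,0,-1]
  ]
}}

```text
clock: 22.65
position: [530.2, -39.6, 118.3]
ee_rot: [0.991, 0.027, -0.129, -0.024]
contact_force: [-2.0, -2.5, 4.9]
gripper_width: 16.7
grasp_force: 59.3
```

```bash
python3 -c "from h import *;cam()"
```

```text
cam 1.856 r 76.0 z 43.7 Ftan -1.4 Frad 3.7 [-2.  -2.5  4.9] 16.7 [ 0.18  0.48 -0.18 -0.09 -1.16  1.49] 22.65
```

Emit:
{"fn": "carry_out", "kwargs": {
  "motion": [
    [0,0,-0.05,3,2.3,0,-1],
    [0,0,-0.1,6.2,4.4,0,-1],
    [0,0,-0.1,6.2,4.4,0,-1]
  ]
}}

```text
clock: 23.02
position: [535.9, -43.3, 116.6]
ee_rot: [0.988, 0.076, -0.128, -0.031]
contact_force: [-3.3, -0.3, 6.2]
gripper_width: 16.6
grasp_force: 59.2
```

```bash
python3 -c "from h import *;cam()"
```

```text
cam 1.947 r 76.1 z 43.7 Ftan -4.2 Frad 2.3 [-3.3 -0.3  6.2] 16.6 [ 0.17  0.49 -0.17 -0.09 -1.17  1.6 ] 23.025
```

Emit:
{"fn": "carry_out", "kwargs": {
  "motion": [
    [0,0,-0.03,1.8,1.4,0,-1],
    [0,0,-0.06,3.7,2.7,0,-1],
    [0,0,-0.06,3.7,2.7,0,-1]
  ]
}}

```text
clock: 23.4
position: [538.6, -44.9, 115.6]
ee_rot: [0.985, 0.105, -0.129, -0.035]
contact_force: [-5.4, 1.2, 7.7]
gripper_width: 16.6
grasp_force: 59.2
```

```bash
python3 -c "from h import *;cam()"
```

```text
cam 1.992 r 76.3 z 43.6 Ftan -7.1 Frad 1.8 [-5.4  1.2  7.7] 16.6 [ 0.17  0.5  -0.16 -0.09 -1.17  1.66] 23.4
```

Emit:
{"fn": "carry_out", "kwargs": {
  "motion": [
    [0,0,-0.03,1.8,1.4,0,-1],
    [0,0,-0.05,3,2.3,0,-1],
    [0,0,-0.05,3,2.3,0,-1]
  ]
}}

```text
clock: 23.78
position: [541.1, -46.2, 114.9]
ee_rot: [0.982, 0.129, -0.129, -0.038]
contact_force: [-7.1, 2.0, 9.9]
gripper_width: 16.8
grasp_force: 59.2
```

```bash
python3 -c "from h import *;cam()"
```

```text
cam 2.030 r 76.3 z 43.5 Ftan -9.6 Frad 1.6 [-7.1  2.   9.9] 16.8 [ 0.17  0.5  -0.15 -0.09 -1.18  1.71] 23.775
```

It is held at 9.6 N. Release and withdraw.

Emit:
{"fn": "carry_out", "kwargs": {
  "motion": [
    [0,0,0,-1.5,-1,0,0],
    [0,0,0,-1.5,-1,0,0.1],
    [0,0,0,-1.5,-1,0,0.1],
    [0,0,0,-1.5,-1,0,0.1]
  ]
}}

```text
clock: 24.28
position: [542.0, -45.6, 113.8]
ee_rot: [0.983, 0.129, -0.126, -0.038]
contact_force: [0.5, -0.4, 0.3]
gripper_width: 46.9
grasp_force: 0.0
```

Emit:
{"fn": "carry_out", "kwargs": {
  "motion": [
    [0,0,0,0,0,-30,0.1],
    [0,0,0,0,0,-80,0.1],
    [0,0,0,0,0,-140,0.1],
    [0,0,0,0,0,-160,0.1],
    [0,0,0,0,0,-160,0.1]
  ]
}}

```text
clock: 24.9
position: [583.8, -52.3, 269.8]
ee_rot: [0.983, 0.129, -0.124, -0.038]
contact_force: [-0.1, -0.6, -0.9]
gripper_width: 47.2
grasp_force: 0.0
```

```bash
python3 - <<'E'
from h import *
w=get_image("wrist"); s=get_image("scene")["color"]; 
print(read_state()["position"],read_state()["clock"])
o=np.zeros((300,800,3),np.uint8); o[:,:400]=cv2.resize(w["color"],(400,300)); o[:,400:]=cv2.resize(s[130:265,190:370],(400,300),interpolation=cv2.INTER_CUBIC)
cv2.imwrite("pics/f.png",o)
print((proj(w,[bed(x,y,28) for x in(70,-70) for y in(-1.5,-46.5)])*400/512).round())
E
```

```text
[582.19988933 -52.17699447 267.08633455] 25.0
[[242.  94.]
 [228. 123.]
 [150.  48.]
 [138.  80.]]
```

View pics/f.png

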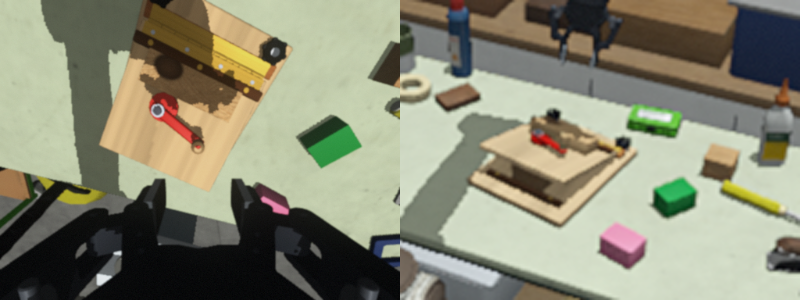

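The final picture shows the bed down on the spacer. The work lies along the ledge with its ends near (145,65) and (237,108), as predicted. The cam disc at (160,103) presses on it, the lever is swung to (198,146), and the neighbours are untouched. Handing in.

```bash
python3 -c "
from bench import *
print(job_done())"
```

```text
the job is handed in; nothing more can be done
None
```

The job is handed in at about 25 s of the 72 s allowed: the bed rests on the spacer set against the stop strip, and the pale offcut is clamped at the middle of the ledge with the cam at about 2.03 rad. I saw nothing else on the bench moved; the judge's verdict was not shown.

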